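# Feel which tin is the full one and pour it into the mortar

### The arm

A 6-joint arm with a two-finger parallel gripper is mounted at the origin on the work surface. World frame = base frame: x ahead of the robot, y to its left, z up, the work surface at z = 0. Lengths are in m, angles in rad, forces in N, time in s.
With the tool pointing down it reaches from about 0.35 to 0.85 m from the base axis. Payload 8.1 kg.
Tool frame: the origin (TCP) lies between the finger pads; the fingertips stand 19 mm ahead of it and the grasp point (between the pads) is the TCP; z points along the fingers, y is the direction in which the jaws open and shut (so a half turn about z gives the same grasp; the last joint's range is limited). The gripper opens to 93 mm and grips with 3 to 60 N. Pads are 15 mm wide; open, the fingers measure 128 mm over their backs; the gripper's body (75 mm by 188 mm) begins 65 mm behind the grasp point.
Start: joints at [-1.287, 0.13, 1.488, -0, 1.523, -0.085], TCP at [0.216, -0.56, 0.238] pointing down, gripper open.
Joint ranges: [-2.96, 2.96], [-0.89, 2.26], [0.02, 2.5], [-1.34, 4.48], [0, 2.73], [-2.66, 2.66]. Speed limits (rad/s): [2.39, 2.39, 2.79, 3.14, 3.14, 3.14].

### API

Orientations are given as [roll, pitch, yaw] about the fixed x, y, z axes, in that order (R = Rz(yaw) Ry(pitch) Rx(roll)).
In Python, from bench import bot, camera gives the robot as it stands. The module is installed in compiled form; this text tells all that it offers. Calls block until the motion is done:
- bot.move_pose(position, orientation): joint-space move of the TCP to a pose.
- bot.line_to(position, attitude=None, speed=0.15): straight line of the TCP; attitude=None keeps the orientation; speed is the mean speed in m/s.
- bot.move_j(angles): joint-space move.
- bot.grip(opening, effort=None): opening from 0.0 (shut) to 1.0 (fully open); effort is the grip in N (None keeps the last); returns when the fingers have stopped.
- bot.sleep(seconds).
- bot.solve_ik(position, orientation): joint angles nearest the present ones, or None.
- camera(name): name is "scene" or "side" or "wrist"; returns a dict with "image" (420x560x3 uint8, red, green, blue), "intrinsics" (3x3 intrinsics, pixels), "D" ([k1, k2, p1, p2, k3] as OpenCV has them; the pictures are not rectified), "position" and "rotation" of the camera in the world; the wrist camera has in their place "hand_eye" (4x4, takes a point from camera to tool coordinates, whose origin is the TCP and whose axes are the flange's). Camera axes: x right, y up, looking along -z (the intrinsics and any distortion apply to the point x, -y, -z); pixel columns grow to the right and rows downward; lengths in m; the calibration is good to about 2 mm. A picture is of the moment at which its call begins: read the wrist's pose just before it. There is no depth.
A pose or a line that the arm cannot do raises bot.MotionError and nothing moves.
- bot.hand_in(): hands the job in, once; it reports no verdict.
Readings, each from a call of its own:
- bot.current_time_s(): time.
- bot.current_joints(): joint angles.
- bot.current_qvel(): joint speeds.
- bot.current_joint_torque(): joint torques, N m.
- bot.current_ee_pos(): TCP position.
- bot.current_ee_rot(): TCP orientation.
- bot.current_force(): force on the tool from outside, world axes, zero at the start.
- bot.current_ft_torque(): the same for the moment, N m.
- bot.current_grip_width(): opening from 0.0 (shut) to 1.0 (fully open).
Only numpy, scipy, OpenCV 4.12 (cv2) and the standard library are available. Lean on these libraries where they do the work, as an engineer would, in place of code of your own. Each camera call takes 0.05 s, during which the arm holds its last target.

### The job

Two look-alike opaque tins stand under the strip lamp: one holds three steel mixing balls, the other just one. Take a tin out toward you, lift it and tilt it slowly a little way to feel how much weight rolls inside; pour the tin with three balls into the mortar on the balance, then set that tin down upright in the blue tray. The tin with one ball must keep it and end standing where it was; spill nothing and leave the lamp, the balance and the other things undisturbed.

Things in the scene. Friction and masses are not known exactly. Their poses are not given: they have to be found in the camera images.
- tin_a: Opaque oblong tin, cream with a teal top and bands, 150 mm long (its x), 62 wide (its y), 76 high, closed on top. Origin: centre of its underside; z up; x points to the pouring end. Stands on a 3 mm rubber pad under the lamp. Take it across its width at mid length, about 58 mm above its underside, with about 25 N. tin_a and tin_b look the same; either may be the one with three balls.
- tin_b: The other tin, the same in every way seen. Balls: steel, 24 mm across, 57 g each, rolling freely on a 54 mm wide inner floor. The tins' own weights differ in a hidden way (170 to 320 g empty), so weight alone does not tell. Tilted about 10 degrees back, then forward, the balls roll from end to end and shift the moment about the tin's middle by about 0.13 N m with three balls, 0.05 with one.
- tin_a_lip (a point): Middle of this tin's pouring lip, 75 mm ahead of its origin, 18 mm above its underside. A loose steel flap (58 wide, 54 high, hinged at the top edge) hangs before it and swings out freely. Inside, a full-width ramp climbs at 20 degrees over the last 40 mm to the lip: balls stay in while the tin leans forward under 15 degrees and all are out by 55; leaning back is safe.
- tin_b_lip (a point): Middle of this tin's pouring lip, 75 mm ahead of its origin, 18 mm above its underside. A loose steel flap (58 wide, 54 high, hinged at the top edge) hangs before it and swings out freely. Inside, a full-width ramp climbs at 20 degrees over the last 40 mm to the lip: balls stay in while the tin leans forward under 15 degrees and all are out by 55; leaning back is safe.
- lamp: Strip lamp, fixed: level aluminium bar along its y on two 16 mm posts at y = +235 and -235 mm of its frame. Origin: on the counter midway between the tins, which stand at y = +95 and -95 mm with their x along its x.
- lamp_bar (a point): Middle of the lamp's bar: 500 mm long, 40 wide, 18 high, its underside 253 mm above the counter. It runs above the middle of both tins and bars a vertical approach to them: come with the tool leaning 25 to 40 degrees, the gripper's body on the robot's side of the bar, and bring tins out toward the robot.
- mortar_mouth (a point): Centre of the mouth, at rim height (125 mm above the counter when empty), of the white porcelain mortar: 136 mm across outside at the rim, 124 mm inside, 67 mm deep, narrowing to 70 mm at the floor. It stands on the pan of a low white spring balance, base 170 by 170 mm.
- mortar (a joint): How far the balance pan and mortar have sunk, in m: 0 when empty, 4.7 mm more for each ball in the mortar (14 mm for three), at most 30 mm.
- tray: Shallow blue tray, fixed, outside 210 (its x) by 115 mm (its y), 12 mm high, walls and floor 4 to 5 mm thick; the tin fits flat inside it lengthwise. Origin: centre of the underside.
- jar: Bystander: white screw-top jar, 80 mm across, 95 mm high, behind the balance; not needed. Origin at its underside.
- blue_can: Bystander: small blue can, 40 mm across, 85 mm high; not needed. Origin at its underside.
- amber_bottle: Bystander: amber bottle, 56 mm across, 120 mm high, behind the lamp; not needed. Origin at its underside.
- pot: Bystander: small white pot with blue cap, 34 mm across, 42 mm high, standing between the two tins; not needed. Origin at its underside.
- cup: Bystander: steel cup, 66 mm across, 75 mm high, open top; not needed. Origin at its underside.
- pestle: Bystander: porcelain pestle, 140 mm long, 38 mm across its head, lying on its side right of the balance. Origin under its middle.
- spatula: Bystander: spatula, 180 mm long, black handle, lying on the counter at the left; not needed. Origin at its underside.
Things that resemble listed ones, but are neither listed nor needed, are in the scene too. What is meant by the tray is not red, and is the larger of those in its own colour.

How it is judged:
On the way, in this order (a step that is already met when the one before it is completed fails the run):
1. a tin is lifted and slowly tilted a little (6 to 28 degrees, turning slower than 0.6 rad/s, for 0.4 s) with nothing poured yet (value of joint mortar below 0.003 m and ((height (world z) of tin_a above 0.02 m and angle between tin_a's own z axis and vertical between 0.1 and 0.5 rad and angular speed of tin_a below 0.6 rad/s) or (height (world z) of tin_b above 0.02 m and angle between tin_b's own z axis and vertical between 0.1 and 0.5 rad and angular speed of tin_b below 0.6 rad/s))), for 0.4 s.
2. the mortar holds three balls (the balance has sunk 11.5 to 16.5 mm) (value of joint mortar between 0.0115 and 0.0165 m), for 0.3 s.
At the end, for the whole second after the job is handed in: The balance shows exactly three balls in the mortar (sunk 11.5 to 16.5 mm); one tin stands flat on its base inside the blue tray (centre within 38 mm of the tray's), the other stands within 50 mm of where it began; both are upright within 4.5 degrees, at rest and released (all of step 2 and ((horizontal distance between tin_a and tray below 0.038 m and height (world z) of tin_a between 0.001 and 0.01 m and distance of tin_b from where it was at the start of the episode below 0.05 m) or (horizontal distance between tin_b and tray below 0.038 m and height (world z) of tin_b between 0.001 and 0.01 m and distance of tin_a from where it was at the start of the episode below 0.05 m)) and angle between each of tin_a, tin_b's own z axis and vertical below 0.08 rad and linear speed of each of tin_a, tin_b below 0.02 m/s and contact force between each of tin_a, tin_b and the fingers below 0.1 N and contact force between each of tin_a, tin_b and the arm below 0.1 N); the robot touches nothing.
It fails at once if a tin is tipped more than 35 degrees while its middle is over 170 mm from the mortar's centre, seen from above ((angle between tin_a's own z axis and vertical above 0.61 rad and horizontal distance between tin_a and mortar_mouth above 0.17 m) or (angle between tin_b's own z axis and vertical above 0.61 rad and horizontal distance between tin_b and mortar_mouth above 0.17 m)).
It fails at once if the balance is pressed down hard (over 25 mm) (value of joint mortar above 0.025 m).
It fails at once if the lamp is struck or pushed (over 5 N) (contact force between lamp and anything else above 5 N).
It fails at once if a bystander is moved over 30 mm (distance of any of jar, blue_can, amber_bottle, pot, cup, pestle, spatula from where it was at the start of the episode above 0.03 m).
It also fails if it takes over 72 s, if anything falls off the work surface, if the arm or the gripper's body presses on something with over 40 N, if the wrist force passes 120 N, or if a joint passes its speed limit or range.

## Working session

There is one attempt and no reset: what is moved stays moved. The work goes in short steps, each a Python script; the robot and the scene stay as the last script left them, time stands still between calls to the robot, and variables do not carry over. Pictures are saved under pics/ and viewed, and the job is handed in when it is done.

```bash
mkdir -p pics; ls
python3 - <<'E'
from bench import bot, camera
import cv2, numpy as np
print(bot.current_time_s(), bot.current_ee_pos(), bot.current_ee_rot())
for n in ("scene","side","wrist"):
    c=camera(n); cv2.imwrite(f"pics/{n}0.png",c["image"][:,:,::-1])
    print(n,c["intrinsics"].tolist(),c["D"],c.get("position"),np.array(c["rotation"]).round(4).tolist() if "rotation" in c else np.array(c["hand_eye"]).round(4).tolist())
E
```

```text
pics
0.0 [ 0.216205   -0.55911729  0.2365837 ] [-3.13974233e+00 -1.59576009e-04  3.68895771e-01]
scene [[406.2064561969595, 0.0, 280.8899110951751], [0.0, 406.2064561969595, 204.43153541206212], [0.0, 0.0, 1.0]] [-0.06924226  0.          0.          0.          0.        ] [ 1.12464728 -0.1765401   1.18505412] [0.557, -0.0031, 1.3776]
side [[414.06615552058565, 0.0, 281.8792533564062], [0.0, 414.06615552058565, 213.64703918261594], [0.0, 0.0, 1.0]] [-0.1260083  0.         0.         0.         0.       ] [0.33346636 0.84542389 0.88713018] [0.9128, 0.0089, -2.9602]
wrist [[366.55748665073054, 0.0, 276.2896607789203], [0.0, 366.55748665073054, 212.51035071280603], [0.0, 0.0, 1.0]] [-0.06362394  0.          0.          0.          0.        ] None [[-0.0012, 0.9681, 0.2505, 0.0693], [1.0, 0.0012, 0.0002, 0.0004], [-0.0001, 0.2505, -0.9681, -0.1468], [0.0, 0.0, 0.0, 1.0]]
```

View pics/scene0.png

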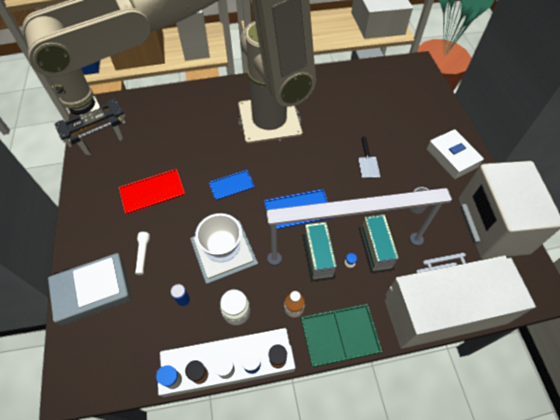

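View pics/side0.png

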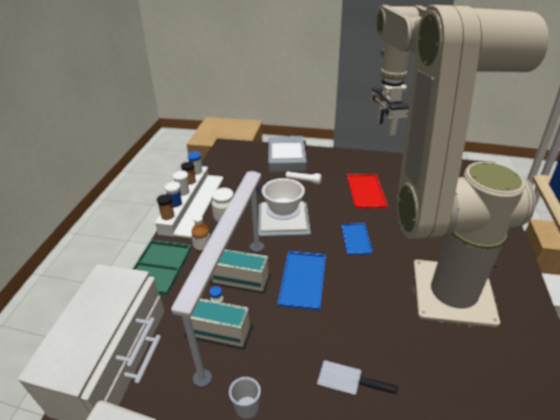

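View pics/wrist0.png

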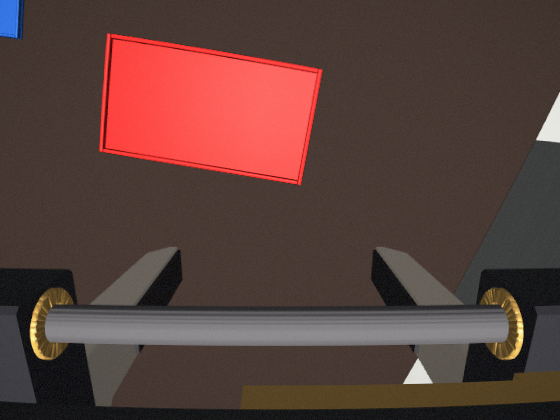

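The scene view (robot at top) shows the two teal-topped tins at (320,250) and (380,242), under the lamp bar that runs from (270,215) to (450,196). The pot is between them at (351,260). The mortar is at (220,235). There are two blue trays: a larger one at (297,205), partly hidden by the bar, and a smaller one at (231,184). A red tray is at (152,190). Next I'll take closer crops and write helpers.

```bash
cat > h.py <<'E'
from bench import bot, camera
import cv2, numpy as np
from scipy.spatial.transform import Rotation as R
def rpy(r): return R.from_euler('xyz',r).as_matrix()
def cam(n):
    c=camera(n) if n!="wrist" else None
    if n=="wrist":
        p=np.array(bot.current_ee_pos()); r=rpy(bot.current_ee_rot()); c=camera(n)
        H=np.array(c["hand_eye"]); c["P"]=p+r@H[:3,3]; c["R"]=r@H[:3,:3]
    else:
        c["P"]=np.array(c["position"]); c["R"]=rpy(c["rotation"]) if np.ndim(c["rotation"])==1 else np.array(c["rotation"])
    return c
def rays(c,px):
    px=np.array(px,float).reshape(-1,1,2)
    u=cv2.undistortPoints(px,np.array(c["intrinsics"]),np.array(c["D"])).reshape(-1,2)
    d=np.c_[u[:,0],-u[:,1],-np.ones(len(u))]@c["R"].T
    return d/np.linalg.norm(d,axis=1,keepdims=True)
def onz(c,px,z):
    d=rays(c,px); return c["P"]+d*((z-c["P"][2])/d[:,2:3])
def proj(c,X):
    X=(np.atleast_2d(X)-c["P"])@c["R"]
    X=X*[1,-1,-1]
    return cv2.projectPoints(X.reshape(-1,1,3),np.zeros(3),np.zeros(3),np.array(c["intrinsics"]),np.array(c["D"]))[0].reshape(-1,2)
E
python3 - <<'E'
import cv2,pickle
from h import *
C={n:cam(n) for n in("scene","side")}
pickle.dump(C,open("c0.pkl","wb"))
def crop(n,x0,y0,x1,y1,s,o): cv2.imwrite(o,cv2.resize(C[n]["image"][y0:y1,x0:x1,::-1],None,fx=s,fy=s,interpolation=cv2.INTER_CUBIC))
crop("scene",180,150,460,340,2.8,"pics/sc_crop.png")
crop("side",140,160,360,400,2.5,"pics/sd_crop.png")
E
```

```text
(no output)
```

View pics/sc_crop.png

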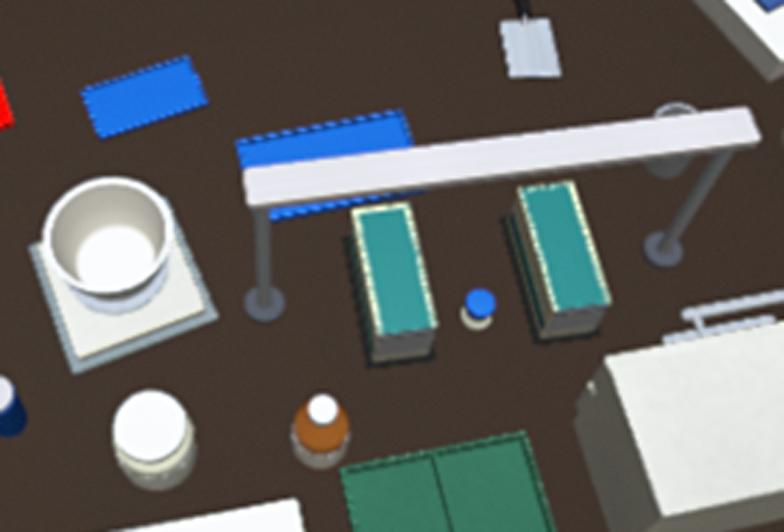

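View pics/sd_crop.png

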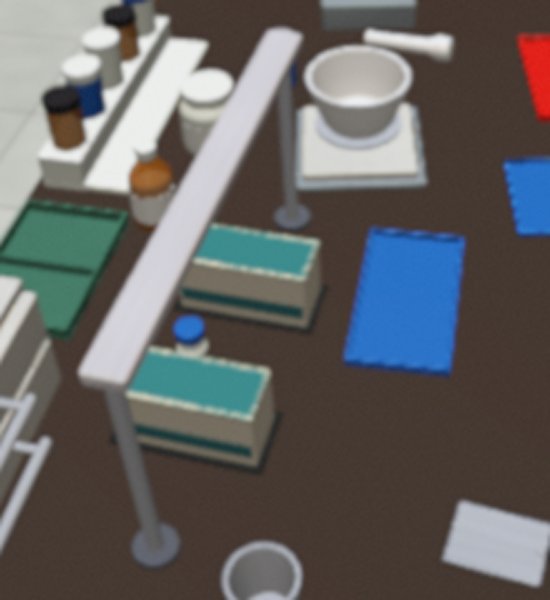

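Both trays check out: the larger blue one at scene px (297,205) is the target, and the red one and the small blue one are decoys. The grey steel flap face shows on the tins' ends that face the scene camera, away from the robot. Now I'll measure.

Run:
```python
import pickle
from h import *
C=pickle.load(open("c0.pkl","rb"))
def comps(c,lo,hi,amin):
    hsv=cv2.cvtColor(c["image"],cv2.COLOR_RGB2HSV)
    m=cv2.inRange(hsv,np.array(lo),np.array(hi))
    n,l,s,ce=cv2.connectedComponentsWithStats(m)
    return [(l==i,s[i],ce[i]) for i in range(1,n) if s[i,4]>=amin]
def rect(c,m,z):
    cs,_=cv2.findContours(m.astype(np.uint8),cv2.RETR_EXTERNAL,cv2.CHAIN_APPROX_NONE)
    k=max(cs,key=cv2.contourArea)[:,0,:]
    P=onz(c,k,z)[:,:2]
    (cx,cy),(w,h),a=cv2.minAreaRect((P*1000).astype(np.float32))
    if w<h: w,h,a=h,w,a+90
    return round(cx,1),round(cy,1),round(w,1),round(h,1),round(a,1)
for n in C:
    c=C[n]
    print(n,c["P"])
    for m,s,ce in comps(c,(82,100,70),(97,255,255),60): print(" teal",s,ce.round(1),rect(c,m,.079))
    for m,s,ce in comps(c,(103,120,100),(120,255,255),150): print(" blue",s,ce.round(1),rect(c,m,.006))
```

```text
scene [ 1.12464728 -0.1765401   1.18505412]
 teal [367 216  29  45 694] [381.  238.1] (624.1, 237.4, 148.1, 50.8, 178.0)
 teal [309 225  25  44 700] [320.6 246.7] (616.7, 49.0, 143.6, 51.7, 177.7)
 blue [209 170  46  30 806] [231.  184.3] (286.8, -188.3, 147.5, 84.6, 101.3)
 blue [264 189  64  21 767] [296.4 199.5] (392.9, 19.9, 216.5, 56.7, 88.5)
 blue [156 366  22  20 344] [166.2 375.4] (887.9, -447.5, 58.4, 49.9, 79.9)
side [0.33346636 0.84542389 0.88713018]
 teal [219 252  45  17 495] [241.4 259.9] (602.4, 45.3, 120.7, 48.7, 176.7)
 teal [193 302  51  23 744] [218.8 312.6] (611.2, 235.6, 122.2, 48.2, 176.6)
 blue [341 223  32  31 788] [356.2 238.4] (287.0, -191.0, 149.6, 84.0, 101.3)
 blue [ 277  251   49   59 2302] [302.2 280.2] (432.7, 14.9, 222.3, 119.7, 91.8)
```

Run:
```python
import pickle
from h import *
from scipy.optimize import least_squares
C=pickle.load(open("c0.pkl","rb"))
# mortar rim outer: white mask per view, keep the upper half of outline
for n,roi in (("scene",(185,205,260,290)),("side",(250,170,320,235))):
    c=C[n]; x0,y0,x1,y1=roi
    g=c["image"][y0:y1,x0:x1].min(2)
    m=(g>105).astype(np.uint8)
    k=max(cv2.findContours(m,cv2.RETR_EXTERNAL,cv2.CHAIN_APPROX_NONE)[0],key=cv2.contourArea)[:,0,:]+[x0,y0]
    # keep topmost pixel per column = far rim
    top=np.array([[x,k[k[:,0]==x][:,1].min()-.5] for x in np.unique(k[:,0])])
    P=onz(c,top,.125)[:,:2]
    f=lambda q:np.hypot(*(P-q[:2]).T)-.068
    r=least_squares(f,P.mean(0)+[0,0],loss="soft_l1",f_scale=.002)
    print(n,r.x.round(4),"rms",np.abs(f(r.x)).round(4).tolist())
s,d=C["scene"],C["side"]
print("post R/L base",onz(s,[[275,259],[417,239]],0).round(3).tolist())
print("cup top",onz(s,[[421,190]],.075).round(3), onz(d,[[245,390]],.075).round(3))
L=np.array([.620,.143]); a=np.deg2rad(-2.2)
for y in(.235,-.235):
    q=np.r_[L+[-y*np.sin(a),y*np.cos(a)],0]; print(q.round(3),proj(s,q).round(1),proj(d,q).round(1))
for y in(.25,-.25):
    q=np.r_[L+[-y*np.sin(a),y*np.cos(a)],.271]; print("bar end",proj(s,q).round(1),proj(d,q).round(1))
print("pot",onz(s,[[351,257]],.042).round(3)); print("bottle",onz(s,[[295,296]],.12).round(3)); print("jar",onz(s,[[235,300]],.095).round(3))
```

```text
scene [ 0.5372 -0.2446] rms [0.0149, 0.0117, 0.0086, 0.0057, 0.0039, 0.0035, 0.0031, 0.0035, 0.0026, 0.0019, 0.0016, 0.0015, 0.0016, 0.0021, 0.0028, 0.0009, 0.002, 0.0003, 0.0018, 0.0004, 0.0023, 0.0011, 0.0, 0.0025, 0.0017, 0.001, 0.0004, 0.0, 0.0003, 0.0005, 0.0005, 0.0004, 0.0001, 0.0002, 0.0008, 0.002, 0.0011, 0.0002, 0.0009, 0.001, 0.0003, 0.0011, 0.0022, 0.0004, 0.0011, 0.0013, 0.0013, 0.001, 0.0015, 0.0008, 0.0009, 0.0011, 0.0032, 0.0059, 0.0093, 0.0138, 0.0183, 0.0232, 0.0296, 0.0351, 0.0407, 0.0482, 0.0541, 0.0601, 0.0681, 0.0743, 0.0785]
side [ 0.5102 -0.299 ] rms [0.1969, 0.1391, 0.0943, 0.0885, 0.0455, 0.0387, 0.0347, 0.0311, 0.0277, 0.0247, 0.0221, 0.0188, 0.0167, 0.0133, 0.01, 0.0085, 0.0053, 0.0021, 0.0011, 0.0017, 0.0047, 0.0077, 0.0107, 0.0136, 0.0164, 0.0192, 0.0219, 0.0245, 0.0004, 0.0042, 0.0093, 0.0084, 0.0076, 0.0005, 0.0001, 0.0004, 0.0006, 0.0006, 0.0004, 0.0065, 0.0059, 0.0052, 0.0042, 0.0031, 0.0018, 0.0004, 0.0012, 0.0029, 0.0007, 0.0014, 0.0036, 0.0059, 0.0083, 0.0107, 0.0132, 0.0158, 0.0185, 0.0255, 0.0282, 0.0309, 0.0337, 0.0325, 0.0354]
post R/L base [[0.598, -0.089, 0.0], [0.618, 0.383, 0.0]]
cup top [[0.48  0.428 0.075]] [[0.497 0.423 0.075]]
[0.629 0.378 0.   ] [[416.7 242.3]] [[197.7 378.9]]
[ 0.611 -0.092  0.   ] [[274.8 262.9]] [[251.6 247.8]]
bar end [[450.3 196.6]] [[174.2 310.7]]
bar end [[268.1 221.2]] [[247.9 172.6]]
pot [[0.655 0.139 0.042]]
bottle [[ 0.769 -0.065  0.12 ]]
jar [[ 0.741 -0.227  0.095]]
```

Run:
```python
import pickle
from h import *
C=pickle.load(open("c0.pkl","rb"))
s,d=C["scene"],C["side"]
for q in ([.537,-.245],[.53,-.245],[.545,-.24]):
  print(q)
im={n:C[n]["image"][:,:,::-1].copy() for n in C}
t=np.linspace(0,2*np.pi,60)
q=[.5372,-.2446]
for n,(x0,y0,x1,y1) in (("scene",(180,195,270,290)),("side",(230,165,330,245))):
    z=6; big=cv2.resize(im[n][y0:y1,x0:x1],None,fx=z,fy=z,interpolation=cv2.INTER_CUBIC)
    for r,col in ((.068,(0,0,255)),(.062,(0,255,0))):
        p=proj(C[n],np.c_[q[0]+r*np.cos(t),q[1]+r*np.sin(t),0*t+.125])
        cv2.polylines(big,[((p-[x0,y0]+.5)*z).astype(np.int32)],True,col,1)
    cv2.imwrite(f"pics/mort_{n}.png",big)
# IK feasibility
def tool(theta,psi,flip):
    # tool z leans: horizontal comp along azimuth psi; jaws horizontal
    a=np.array([np.cos(psi),np.sin(psi),0]); zz=a*np.sin(theta)+np.array([0,0,-np.cos(theta)])
    y=np.array([-np.sin(psi),np.cos(psi),0])*(1 if flip else -1)
    x=np.cross(y,zz); return R.from_matrix(np.c_[x,y,zz]).as_euler('xyz')
for flip in(0,1):
  for name,p,th,ps in (("grabR",(.616,.049,.061),35,-2.2),("grabL",(.621,.237,.061),35,-2.2),("out",(.42,.049,.2),35,-2.2),("out20",(.42,.049,.2),20,-2.2),
     ("tray-",(.433,.015,.063),35,-88.2),("tray+",(.433,.015,.063),35,91.8),("pour0",(.45,-.21,.25),35,-26),("pour60",(.50,-.228,.26),-25,-26)):
    q=bot.solve_ik(list(p),tool(np.deg2rad(th),np.deg2rad(ps),flip).tolist())
    print(flip,name,None if q is None else np.round(q,2))
```

```text
[0.537, -0.245]
[0.53, -0.245]
[0.545, -0.24]
0 grabR [ 0.01 -0.1   2.2  -0.07  0.44  1.68]
0 grabL [ 0.43  0.09  2.01 -0.52  0.55  2.41]
0 out None
0 out20 [ 0.01 -0.77  2.31 -0.02  1.25  1.62]
0 tray- [ 0.37  0.08  2.02 -0.59  1.32 -2.57]
0 tray+ [-0.52  0.07  2.02  0.52  1.42 -0.73]
0 pour0 [-0.6  -0.82  2.33  0.1   1.03  1.4 ]
0 pour60 [-0.51  0.41  1.18 -0.02  1.99  1.51]
1 grabR [ 0.01 -0.1   2.2  -0.07  0.44 -1.46]
1 grabL [ 0.43  0.09  2.01 -0.52  0.55 -0.73]
1 out None
1 out20 [ 0.01 -0.77  2.31 -0.02  1.25 -1.52]
1 tray- [ 0.37  0.08  2.02 -0.59  1.32  0.57]
1 tray+ [-0.52  0.07  2.02  0.52  1.42  2.42]
1 pour0 [-0.6  -0.82  2.33  0.1   1.03 -1.74]
1 pour60 [-0.51  0.41  1.18 -0.02  1.99 -1.63]
```

View pics/mort_side.png

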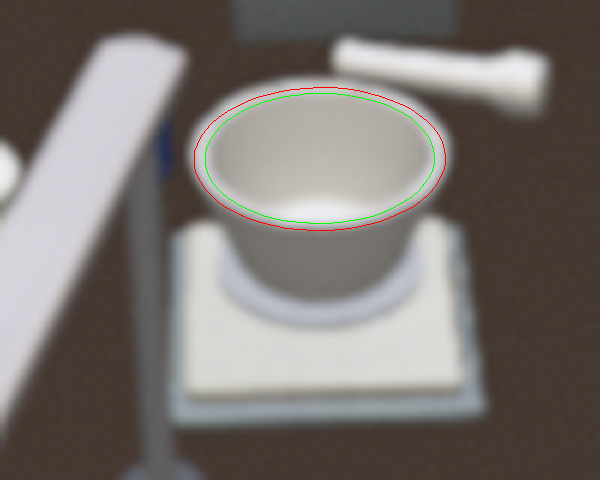

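View pics/mort_scene.png

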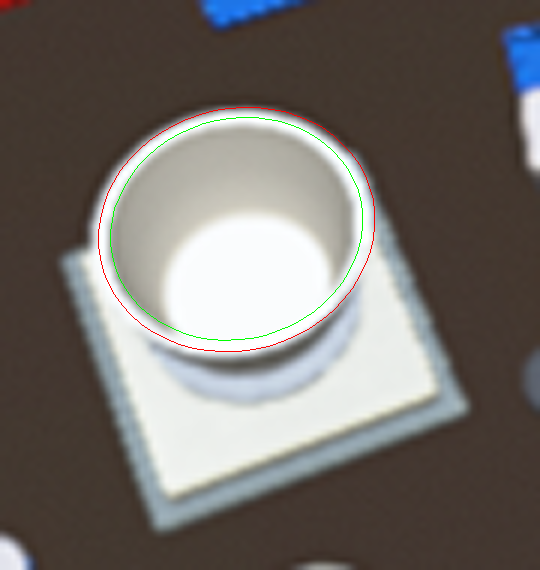

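The fitted rim agrees with both views once shifted about 3 mm, so the mortar is at about (.536, -.248). Now I'll move to a viewing pose on the robot's side and check the right tin up close.

```bash
cat >> h.py <<'E'
def tool(theta,psi,flip=1):
    """theta lean deg, psi azimuth deg (tin x direction)"""
    theta,psi=np.deg2rad(theta),np.deg2rad(psi)
    a=np.array([np.cos(psi),np.sin(psi),0]); zz=a*np.sin(theta)+np.array([0,0,-np.cos(theta)])
    y=np.array([-np.sin(psi),np.cos(psi),0])*(1 if flip else -1)
    x=np.cross(y,zz); return R.from_matrix(np.c_[x,y,zz]).as_euler('xyz').tolist()
def save(c,o,s=1): cv2.imwrite(o,cv2.resize(c["image"][:,:,::-1],None,fx=s,fy=s))
E
python3 - <<'E'
from h import *
import pickle
for p,t in (((.45,.05,.30),25),((.46,.05,.28),35),((.47,.05,.22),35),((.5,.05,.2),35),((.547,.049,.159),35)):
    q=bot.solve_ik(list(p),tool(t,-2.2)); print(p,t,None if q is None else np.round(q,2))
bot.move_pose([.47,.05,.30],tool(25,-2.2))
print(bot.current_time_s(),bot.current_ee_pos(),bot.current_joints())
c=cam("wrist"); pickle.dump(c,open("cw1.pkl","wb")); save(c,"pics/w1.png")
E
```

```text
(0.45, 0.05, 0.3) 25 [ 0.02 -0.77  2.15 -0.02  1.32 -1.52]
(0.46, 0.05, 0.28) 35 None
(0.47, 0.05, 0.22) 35 None
(0.5, 0.05, 0.2) 35 [ 0.02 -0.76  2.38 -0.04  0.9  -1.49]
(0.547, 0.049, 0.159) 35 [ 0.02 -0.52  2.32 -0.05  0.73 -1.49]
2.6083 [0.47014722 0.04944205 0.29997995] [ 0.01339995 -0.6963466   2.11385828 -0.02341963  1.2886026  -1.51610368]
```

View pics/w1.png

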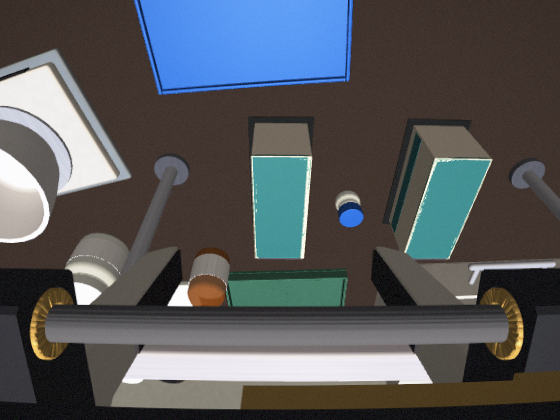

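The wrist view (up is toward the robot) shows the right tin's top at px (281,207), the left tin's top at (447,207), the pot at (349,207) and the big tray at the top. I'll measure the tin tops here.

Run:
```python
from h import *
import pickle
c=pickle.load(open("cw1.pkl","rb"))
hsv=cv2.cvtColor(c["image"],cv2.COLOR_RGB2HSV)
m=cv2.inRange(hsv,(82,100,70),(97,255,255)); m=cv2.morphologyEx(m,cv2.MORPH_OPEN,np.ones((5,5)))
for k in cv2.findContours(m,cv2.RETR_EXTERNAL,cv2.CHAIN_APPROX_NONE)[0]:
    if cv2.contourArea(k)<1500: continue
    P=onz(c,k[:,0,:],.079)[:,:2]
    (cx,cy),(w,h),a=cv2.minAreaRect((P*1000).astype(np.float32)); print(cv2.boundingRect(k),cx,cy,w,h,a)
# cream outer corners of right tin top
P=onz(c,[[251,155.5],[312,155.5],[306,259],[254,259]],.079); print(P.round(4).tolist(),P.mean(0))
m=cv2.inRange(hsv,(103,120,80),(120,255,255))
k=max(cv2.findContours(m,cv2.RETR_EXTERNAL,cv2.CHAIN_APPROX_NONE)[0],key=cv2.contourArea)
print("tray far edge corners",onz(c,[[160,94],[350,80]],.012).round(4).tolist(), cv2.boundingRect(k))
print("lamp posts",onz(c,[[171,170],[529,174]],0).round(3).tolist())
print("mortar?",onz(c,[[122,180],[56,52]],0.02).round(3).tolist())
```

```text
(408, 160, 80, 98) 622.4788208007812 236.98385620117188 58.06108474731445 145.58352661132812 86.7818832397461
(253, 158, 54, 100) 613.6649780273438 45.79086685180664 55.39408493041992 146.13128662109375 87.15929412841797
[[0.5367, 0.0204, 0.079], [0.5392, 0.0825, 0.079], [0.6916, 0.078, 0.079], [0.6889, 0.0114, 0.079]] [0.61411222 0.04807481 0.079     ]
tray far edge corners [[0.4933, -0.0807, 0.012], [0.4867, 0.1276, 0.012]] (134, 0, 219, 95)
lamp posts [[0.6, -0.094, 0.0], [0.624, 0.385, 0.0]]
mortar? [[0.6, -0.154, 0.02], [0.439, -0.176, 0.02]]
```

Run:
```python
from h import *
for L in (30,33):
  for nm,p,t,ps in (("pre",(.5445,.047,.165),L,-2.7),("grasp",(.6145,.047,.061),L,-2.7),("test0",(.52,.047,.17),L,-2.7),("t-",(.52,.047,.17),L+10,-2.7),("t+",(.52,.047,.17),L-10,-2.7),("preL",(.552,.240,.165),L,-2.7),
    ("tL-",(.53,.237,.17),L+10,-2.7),
    ("tray-",(.433,.02,.063),L,-88.2),("tray-up",(.433,.02,.2),L,-88.2),("pour0",(.45,-.21,.26),L,-25),("pour60",(.50,-.23,.26),L-62,-25)):
    q=bot.solve_ik(list(p),tool(t,ps)); print(L,nm,None if q is None else np.round(q,2))
```

```text
30 pre [ 0.01 -0.46  2.23 -0.04  0.84 -1.49]
30 grasp [ 0.01 -0.06  2.12 -0.05  0.56 -1.48]
30 test0 [ 0.01 -0.55  2.29 -0.04  0.88 -1.49]
30 t- [ 0.02 -0.73  2.46 -0.07  0.71 -1.47]
30 t+ [ 0.   -0.38  2.12 -0.02  1.05 -1.51]
30 preL [ 0.47 -0.2   2.03 -0.33  0.87 -0.89]
30 tL- [ 0.56 -0.35  2.21 -0.56  0.75 -0.65]
30 tray- [ 0.33  0.02  2.03 -0.52  1.29  0.5 ]
30 tray-up [ 0.33 -0.17  1.94 -0.5   1.54  0.36]
30 pour0 [-0.6  -0.72  2.22  0.09  1.12 -1.75]
30 pour60 [-0.5   0.53  1.06 -0.04  2.11 -1.65]
33 pre [ 0.01 -0.5   2.28 -0.05  0.79 -1.49]
33 grasp [ 0.01 -0.09  2.17 -0.07  0.49 -1.46]
33 test0 [ 0.02 -0.61  2.34 -0.05  0.83 -1.49]
33 t- None
33 t+ [ 0.01 -0.43  2.17 -0.02  1.   -1.51]
33 preL [ 0.49 -0.23  2.08 -0.39  0.82 -0.83]
33 tL- [ 0.58 -0.36  2.25 -0.65  0.72 -0.56]
33 tray- [ 0.36  0.06  2.02 -0.56  1.31  0.54]
33 tray-up [ 0.36 -0.14  1.93 -0.54  1.56  0.39]
33 pour0 [-0.61 -0.78  2.28  0.11  1.08 -1.76]
33 pour60 [-0.5   0.48  1.11 -0.04  2.06 -1.65]
```

Lean 30° works for every pose, so I'll take the right tin.

Run:
```python
from h import *
o=tool(30,-2.7)
g=np.array([.6145,.047,.061]); zz=rpy(o)[:,2]
bot.grip(.88,25)
bot.move_pose((g-zz*.12).tolist(),o)
print(bot.current_time_s(),np.array(bot.current_force()).round(2),np.array(bot.current_ft_torque()).round(3))
bot.line_to(g.tolist(),None,.12)
print(bot.current_time_s(),bot.current_ee_pos(),np.array(bot.current_force()).round(2))
save(cam("side"),"pics/g1s.png"); save(cam("wrist"),"pics/g1w.png")
```

```text
3.7917 [0.62 0.31 0.22] [0.074 0.078 0.059]
4.9417 [0.61496237 0.04705068 0.06200701] [ 0.01  0.82 -0.44]
```

View pics/g1s.png

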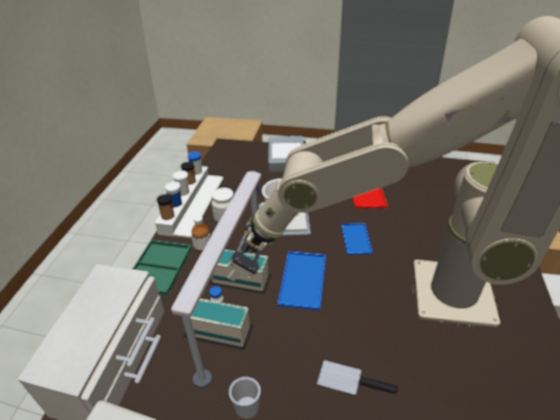

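View pics/g1w.png

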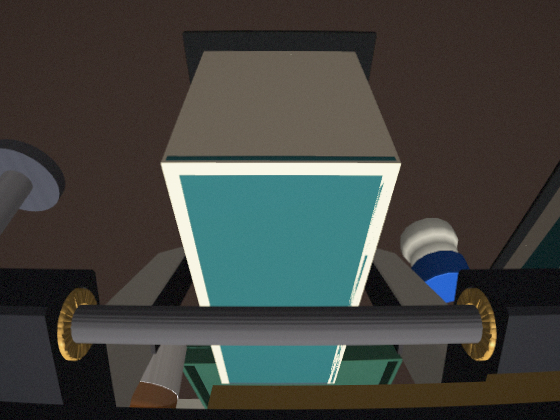

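Run:
```python
from h import *
def rd(tag):
    F=[];T=[]
    for _ in range(4):
        F.append(bot.current_force());T.append(bot.current_ft_torque());bot.sleep(.05)
    print(tag,round(bot.current_time_s(),2),np.mean(F,0).round(3),np.mean(T,0).round(4),np.array(bot.current_ee_pos()).round(4),flush=True)
o=tool(30,-2.7); zz=rpy(o)[:,2]
bot.grip(0,25); print(bot.current_grip_width())
bot.line_to((np.array([.6145,.047,.061])-zz*.12).tolist(),None,.15)
bot.line_to([.53,.047,.17],None,.1)
bot.sleep(.2); rd("level")
def t(lean,x,sp=.015):
    bot.line_to([x,.047,.17],tool(lean,-2.7),sp); bot.sleep(.4); rd(f"lean{lean} x{x}")
t(40,.518); t(32,.528); t(20,.518); t(28,.528)
```

```text
0.667189726431754
level 7.25 [ 0.187 -0.287 -4.635] [ 0.09    0.4583 -0.0034] [0.5301 0.047  0.1699]
lean40 x0.518 8.8 [ 0.216  0.385 -4.937] [0.0815 0.6384 0.0051] [0.518 0.047 0.17 ]
lean32 x0.528 10.22 [ 0.045  0.589 -5.063] [0.1054 0.463  0.0088] [0.528 0.047 0.17 ]
lean20 x0.518 11.63 [-0.042 -0.105 -4.754] [ 0.1012  0.3184 -0.0068] [0.518 0.047 0.17 ]
lean28 x0.528 13.05 [ 0.08   0.547 -4.723] [ 0.0986  0.5379 -0.0073] [0.528 0.047 0.17 ]
```

The first readings disagree: about 0.137 N m at ±2° but about 0 at ±10°. The sensor looks noisy, so I'll repeat with more averaging and add the joint torques as a cross-check.

```bash
cat > rd.py <<'E'
from h import *
def rd(tag,n=12):
    F=[];T=[];J=[];S=[]
    for _ in range(n):
        F.append(bot.current_force());T.append(bot.current_ft_torque());J.append(bot.current_joint_torque());bot.sleep(.03)
    T=np.array(T);J=np.array(J)
    print(tag,round(bot.current_time_s(),2),"F",np.mean(F,0).round(2),"T",T.mean(0).round(4),"sd",T.std(0).round(3),"J",J.mean(0)[[1,2,4]].round(3),"sdJ",J.std(0)[[1,2,4]].round(3),flush=True)
    return T.mean(0)
E
python3 - <<'E'
from rd import *
rd("28")
def t(lean,x,sp=.02,r=1):
    bot.line_to([x,.047,.17],tool(lean,-2.7),sp)
    if r: bot.sleep(.3); rd(f"lean{lean} x{x}")
t(38,.515,r=0); t(31,.53); t(22,.515,r=0); t(29,.53)
E
```

```text
28 13.45 F [ 0.18 -0.11 -4.85] T [0.0932 0.5153 0.0171] sd [0.032 0.027 0.028] J [-29.142 -54.466  -4.051] sdJ [0.003 0.005 0.   ]
lean31 x0.53 15.85 F [ 0.    0.18 -4.68] T [0.0678 0.4364 0.0063] sd [0.029 0.022 0.028] J [-27.36  -54.646  -4.305] sdJ [0.032 0.017 0.001]
lean29 x0.53 18.35 F [-0.01 -0.12 -4.9 ] T [ 0.0786  0.5274 -0.0066] sd [0.031 0.033 0.034] J [-28.803 -54.572  -4.178] sdJ [0.013 0.008 0.   ]
```

The shift at ±1° is 0.122 N m, and 0.137 before that. The tin weighs about 0.49 kg, while one with a single ball could be at most 0.377 kg. So the right tin holds three. The ±10° pair that disagreed is within the noise and lever uncertainty. I'll back out from under the lamp and go to the pour start.

Run:
```python
from rd import *
import pickle
M=np.array([.536,-.248]); psi=-25.; a=np.array([np.cos(np.deg2rad(psi)),np.sin(np.deg2rad(psi))])
L=np.r_[M-.022*a,.172]
def tcp(phi):
    p=np.deg2rad(phi); f=.075*np.cos(p)-.040*np.sin(p); z=-.075*np.sin(p)-.040*np.cos(p)
    return np.r_[L[:2]-f*a,L[2]-z]
for ph in (0,14,24,36,48,62):
    q=bot.solve_ik(tcp(ph).tolist(),tool(30-ph,psi)); print(ph,tcp(ph).round(3),None if q is None else np.round(q,2))
for p in ((.455,.03,.2),(.46,.03,.2)):
    q=bot.solve_ik(list(p),tool(30,-2.7)); print(p,q is not None)
bot.line_to([.465,.04,.205],tool(30,-2.7),.12)
bot.line_to((tcp(0)+[0,0,.02]).tolist(),tool(30,psi),.15)
print(bot.current_time_s(),bot.current_ee_pos())
for n in("side","scene"): save(cam(n),f"pics/p0{n}.png")
```

```text
0 [ 0.448 -0.207  0.212] [-0.59 -0.71  2.31  0.09  1.03 -1.76]
14 [ 0.459 -0.212  0.229] [-0.56 -0.41  2.02  0.04  1.25 -1.7 ]
24 [ 0.469 -0.217  0.239] [-0.54 -0.2   1.81  0.01  1.43 -1.68]
36 [ 0.482 -0.223  0.248] [-0.52  0.04  1.56 -0.01  1.64 -1.66]
48 [ 0.498 -0.23   0.255] [-0.51  0.29  1.31 -0.02  1.86 -1.65]
62 [ 0.516 -0.239  0.257] [-0.5   0.59  0.99 -0.04  2.12 -1.65]
(0.455, 0.03, 0.2) True
(0.46, 0.03, 0.2) True
20.925 [ 0.44816993 -0.20645585  0.23186176]
```

View pics/p0side.png

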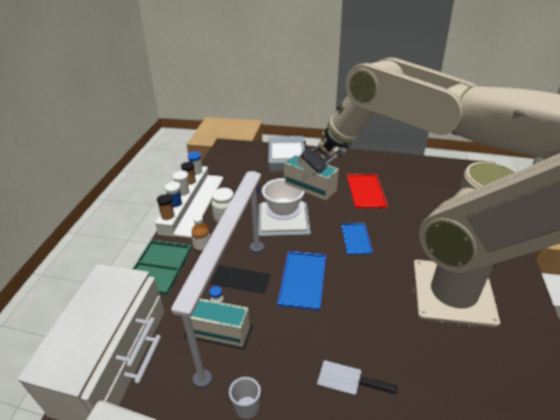

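View pics/p0scene.png

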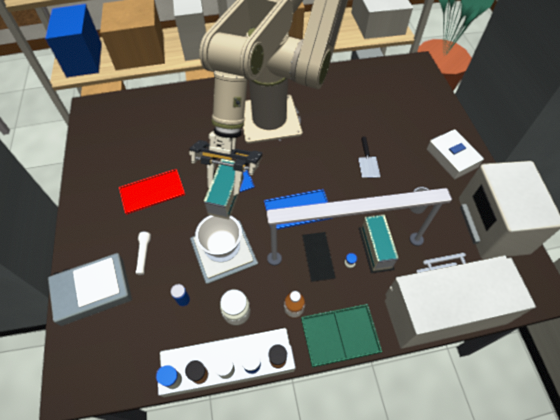

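The tin is held level with its lip over the near part of the mortar: scene px (220,210), with the mortar at (220,235). Now I'll pour.

```bash
cat > pour.py <<'E'
from rd import *
M=np.array([.536,-.248]); psi=-25.; a=np.array([np.cos(np.deg2rad(psi)),np.sin(np.deg2rad(psi))])
L=np.r_[M-.022*a,.172]
def tcp(phi):
    p=np.deg2rad(phi); f=.075*np.cos(p)-.040*np.sin(p); z=-.075*np.sin(p)-.040*np.cos(p)
    return np.r_[L[:2]-f*a,L[2]-z]
def step(ph,T):
    d=tcp(ph); dist=np.linalg.norm(d-np.array(bot.current_ee_pos()))
    bot.line_to(d.tolist(),tool(30-ph,psi),max(dist/T,.005))
E
python3 - <<'E'
from pour import *
step(0,.6)
for ph,T in ((14,1.),(24,1.2),(34,1.2)): step(ph,T); print(ph,round(bot.current_time_s(),2),np.array(bot.current_force()).round(2))
save(cam("side"),"pics/p1side.png");save(cam("scene"),"pics/p1scene.png")
for ph,T in ((44,.9),(54,.9),(62,.8)): step(ph,T); print(ph,round(bot.current_time_s(),2),np.array(bot.current_force()).round(2))
bot.sleep(.3);rd("end",8)
for n in("side","scene"): save(cam(n),f"pics/p2{n}.png")
E
python3 -c "
import cv2,numpy as np
t=[]
for f in('p1side','p2side'):t.append(cv2.resize(cv2.imread(f'pics/{f}.png')[130:260,220:350],None,fx=3,fy=3))
u=[cv2.resize(cv2.imread(f'pics/{f}.png')[160:290,160:290],None,fx=2,fy=2) for f in('p1scene','p2scene')]
cv2.imwrite('pics/p12a.png',np.hstack(t));cv2.imwrite('pics/p12b.png',np.hstack(u))"
```

```text
14 22.93 [ 0.48 -0.22 -4.73]
24 24.26 [-0.68 -0.03 -4.82]
34 25.6 [ 0.09  0.61 -2.97]
44 26.74 [ 1.07  0.98 -3.14]
54 27.79 [ 0.14 -1.12 -2.41]
62 28.74 [ 0.32 -0.33 -3.11]
end 29.31 F [-0.09  0.19 -3.28] T [-0.2334 -0.6793 -0.0127] sd [0.029 0.028 0.023] J [-76.265 -46.859   4.407] sdJ [0.034 0.007 0.003]
```

View pics/p12a.png

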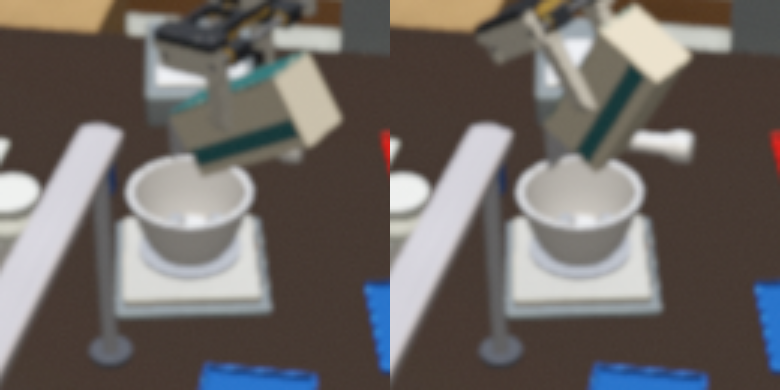

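View pics/p12b.png

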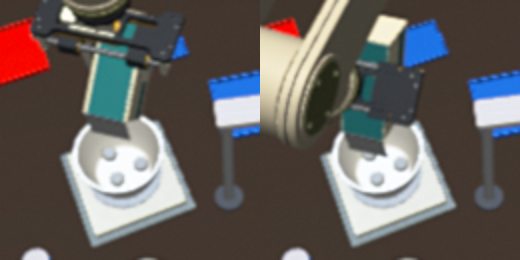

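All three balls lie in the mortar (p1 scene crop) and the load fell by about 1.65 N, which is three balls. I'll level the tin, carry it above the tray and check it.

Run:
```python
from pour import *
import pickle
for ph,T in ((40,1.1),(18,1.1),(0,1.)): step(ph,T)
p=np.array(bot.current_ee_pos()); bot.line_to((p+[-.01,0,.03]).tolist(),None,.12)
bot.line_to([.433,.02,.16],tool(30,-88.2),.12)
bot.sleep(.2)
print(bot.current_time_s(),bot.current_ee_pos(),bot.current_grip_width())
C={n:cam(n) for n in("side","scene","wrist")}
pickle.dump(C,open("c3.pkl","wb"))
for n in C: save(C[n],f"pics/t0{n}.png")
a=cv2.resize(C["side"]["image"][130:320,190:380,::-1],None,fx=2,fy=2);b=cv2.resize(C["scene"]["image"][130:320,170:360,::-1],None,fx=2,fy=2)
cv2.imwrite("pics/t0.png",np.hstack([a,b]))
```

```text
36.0167 [0.43304152 0.01988782 0.16016887] 0.6642729359067095
```

View pics/t0.png

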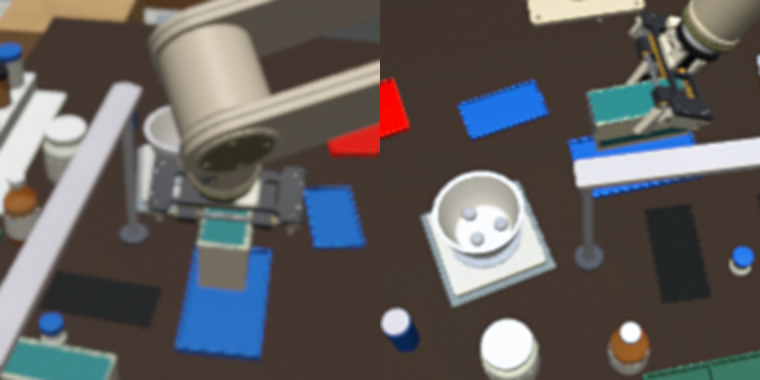

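View pics/t0wrist.png

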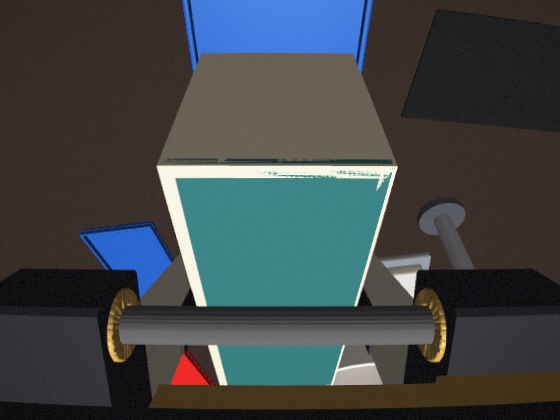

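The tin sits in the fingers as it did at grasp (top edge at row ~164, against ~161 then) and lines up with the tray. I'll lower and release.

Run:
```python
from rd import *
o=tool(30,-88.2)
bot.line_to([.433,.02,.075],o,.1)
f0=np.mean([bot.current_force() for _ in range(5)],0)
z=.067
while z>.060:
    bot.line_to([.433,.02,z],o,.03); bot.sleep(.1)
    fs=[]
    for _ in range(4): fs.append(bot.current_force()); bot.sleep(.02)
    f=np.mean(fs,0); print(round(z,4),f.round(2),np.array(bot.current_ee_pos())[2].round(4))
    if f[2]>f0[2]+2.0: break
    z-=.0012
bot.grip(.88)
zz=rpy(o)[:,2]; p=np.array(bot.current_ee_pos())
bot.line_to((p-zz*.10).tolist(),None,.15)
bot.line_to((p-zz*.10+[-.03,.02,.12]).tolist(),None,.2)
print(bot.current_time_s(),bot.current_grip_width())
C={n:cam(n) for n in("side","scene","wrist")}
import pickle;pickle.dump(C,open("c4.pkl","wb"))
for n in C: save(C[n],f"pics/e{n}.png")
a=cv2.resize(C["side"]["image"][150:370,190:380,::-1],None,fx=2,fy=2);b=cv2.resize(C["scene"]["image"][130:350,190:400,::-1],None,fx=2,fy=2)
cv2.imwrite("pics/e.png",np.hstack([a,b]))
for n in C:
    c=C[n];m=cv2.inRange(cv2.cvtColor(c["image"],cv2.COLOR_RGB2HSV),(82,100,70),(97,255,255))
    for k in cv2.findContours(m,cv2.RETR_EXTERNAL,cv2.CHAIN_APPROX_NONE)[0]:
        if cv2.contourArea(k)<250: continue
        P=onz(c,k[:,0,:],.0805)[:,:2]
        print(n,cv2.boundingRect(k),np.round(cv2.minAreaRect((P*1000).astype(np.float32))[0]),np.round(cv2.minAreaRect((P*1000).astype(np.float32))[1:][0]))
```

```text
0.067 [ 0.02  0.02 -3.46] 0.0671
0.0658 [ 0.68  0.3  -2.83] 0.0658
0.0646 [ 0.12  0.24 -3.89] 0.0646
0.0634 [-0.32  0.18 -2.85] 0.0634
0.0622 [ 0.44  0.   -0.82] 0.0623
0.061 [-4.32  2.7  11.05] 0.0622
41.9917 0.8774960958426832
side (193, 302, 51, 23) [611. 236.] [ 48. 122.]
side (293, 242, 22, 38) [433.  16.] [ 52. 144.]
scene (367, 216, 29, 45) [625. 237.] [ 51. 148.]
scene (275, 187, 47, 21) [432.  19.] [ 52. 147.]
wrist (279, 83, 74, 132) [434.  21.] [ 58. 147.]
```

View pics/e.png

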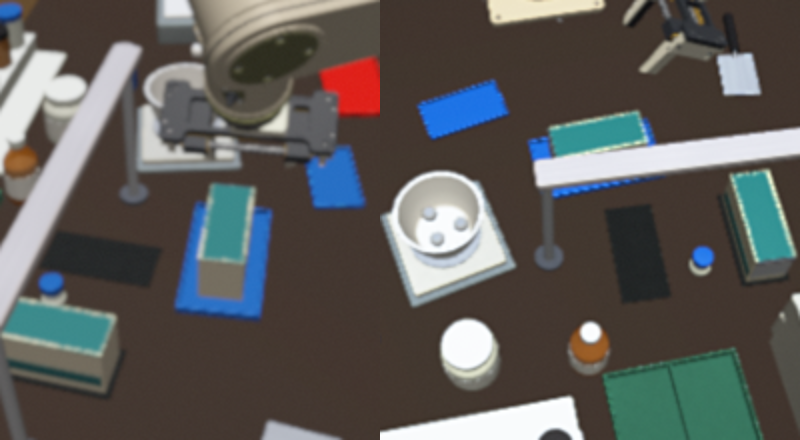

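View pics/ewrist.png

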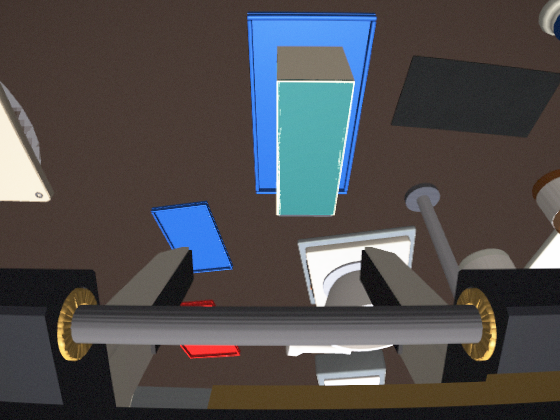

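Run:
```python
from h import *
import pickle
c=pickle.load(open("c4.pkl","rb"))["wrist"]
P=onz(c,[[248,14],[376,15],[347,193],[257,192]],.012); print(P.round(3).tolist(),P.mean(0).round(3))
print(bot.current_time_s(), np.abs(bot.current_qvel()).max())
bot.hand_in()
```

```text
[[0.374, 0.125, 0.012], [0.487, 0.128, 0.012], [0.494, -0.081, 0.012], [0.381, -0.083, 0.012]] [0.434 0.022 0.012]
42.1417 0.0057874499214744385
the job is handed in; nothing more can be done
```

I handed the job in at 42.1 s. I took the right-hand tin out toward the robot, lifted it and tilted it ±10°. It held the three balls, so I poured it into the mortar and set it down in the larger blue tray.

**Finding the three-ball tin:**
- At ±1–2° the moment shift was 0.122 and 0.137 N m, against about 0.13 expected for three balls.
- The tin weighed about 0.49 kg, and a one-ball tin could weigh at most 0.377 kg.
- My first pair of readings, at the full ±10°, disagreed and came out near zero after correcting for lean. I put that down to sensor noise and lever-arm error and did not explain it further.

**Last checks:**
- **Mortar:** the scene picture shows three balls in it, and the load on the gripper fell by about 1.65 N, which is three balls' weight. I did not measure how far the balance had sunk.
- **Tray:** the tin is upright with its centre at about (0.433, 0.019), 3 mm from the tray's centre at (0.434, 0.022). The gripper is open and clear of it.
- **Other tin:** I never touched it, and it measures within about 1 mm of its first position.
- **Bystanders:** those visible in the final pictures look unmoved, and the arm was well clear of everything.

While setting the tin down, the last 1.2 mm step pressed the tray with about 11 N before I let go. The tin still stood flat afterwards.

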